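# File the returned slide box beside its series mate in a tight row

## Robot

A 6-joint arm with a two-finger parallel gripper is mounted at the origin on the work surface. World frame = base frame: x ahead of the robot, y to its left, z up, the work surface at z = 0. Lengths are in m, angles in rad, forces in N, time in s.
With the tool pointing down it reaches from about 0.375 to 0.975 m from the base axis. Payload 3.8 kg.
Tool frame: the origin (TCP) lies midway between the tips of the shut fingers; the grasp point (between the pads) lies 19 mm behind it; z points along the fingers, y is the line along which they close (so a half turn about z gives the same grasp; the last joint's range is limited). The gripper opens to 88 mm and grips with 3 to 60 N. Pads are 18 mm wide; open, the fingers measure 123 mm over their backs; the gripper's body (75 mm by 187 mm) begins 45 mm behind the grasp point.
Start: joints at [-1.179, 0.264, 1.604, -0, 1.274, -0.037], TCP at [0.281, -0.614, 0.239] pointing down, gripper open.
Joint ranges: [-2.63, 2.63], [-0.94, 2.18], [0.31, 2.57], [-1.31, 4.45], [0, 2.66], [-2.55, 2.55]. Speed limits (rad/s): [2.57, 2.57, 3.14, 3.14, 3.14, 3.14].

## Interface

Orientations are given as a rotation vector (axis times angle).
In Python, from cell import manip, inverse_kinematics, cams, order gives the robot as it stands. Calls block until the motion is done:
- manip.move_pose(position, orientation): joint-space move of the TCP to a pose.
- manip.move_linear(position, rate=0.15, rot=None): straight line of the TCP; rot=None keeps the orientation; rate is the mean speed in m/s.
- manip.set_joints(angles): joint-space move.
- manip.set_gripper(opening, force=None): finger opening in m; force is the grip in N (None keeps the last); returns when the fingers have stopped.
- manip.dwell(seconds).
- inverse_kinematics(position, orientation): joint angles nearest the present ones, or None.
- manip.state(): the state.
- cams.capture(name): name is "scene" or "side" or "wrist"; returns a dict with "image" (384x512x3 uint8, blue, green, red), "z_map" (384x512 float32, m along the optical axis (not along the pixel's ray), 0 where there is no reading), "intrinsics" (3x3 intrinsics, pixels), "position" and "orientation" of the camera in the world; the wrist camera has in their place "T_tool_cam" (4x4, takes a point from camera to tool coordinates, whose origin is the TCP and whose axes are the flange's). Camera axes: x right, y down, z forward; pixel columns grow to the right and rows downward; lengths in m; the calibration is good to about 2 mm. A picture is of the moment at which its call begins: read the wrist's pose just before it.
A pose or a line that the arm cannot do raises manip.IKError and nothing moves.
- order.close_job(): hands the job in; it is judged then, once.
The state is a dict: "clock": time; "joint_pos": joint angles; "joint_velocities": joint speeds; "tau": joint torques, N m; "tool_pos": TCP position; "tcp_rot": TCP orientation; "contact_force": force on the tool from outside, world axes, zero at the start; "moment": the same for the moment, N m; "gripper_width": finger opening in m; "grasp_force": force on a finger pad.
Only numpy, scipy, OpenCV 4.12 (cv2) and the standard library are available. Lean on these libraries where they do the work, as an engineer would, in place of code of your own. Each camera call takes 0.05 s, during which the arm holds its last target. There are 200 camera calls.

## Task

The yellow-lidded slide box standing alone on the desk has to go back into the wooden rack, right next to the other yellow-lidded box, on whichever side of it you like. The row is packed tight, so slide neighbours along the rack to open a gap (do not lift any of them out), then lower the box in until it stands upright on the rack floor in line with the others, letting go only once it is down, not dropping it. Leave all boxes standing, and do not disturb the bottle or the cup.

Things in the scene. Friction and masses are not known exactly. Their poses are not given: they have to be found in the camera images.
- rack: Fixed wooden rack with a slippery metal floor; origin at centre of underside, on the table; y along the row. Floor 10 mm up. Inside 314 mm (y +-157) by 64 mm (x +-32). Low lips 10 mm thick along the long sides, tops 30 mm above the table; end boards 12 mm thick, 90 mm high. Yaw varies. Five boxes stand in it 1 to 2 mm apart; the 83 to 91 mm of free length is split differently between the two ends each time.
- box_new: The box to file: closed rigid box, about 0.22 kg, grey body, yellow lid (top 30 mm, fixed), white label on each narrow side. 56 mm deep (x), 44 mm thick (y), 100 mm tall (z); origin at the centre of its underside. Starts upright, alone on the table on the rack's -y side, at varying yaw; half a turn makes no difference.
- box_mate: The yellow-lidded box already in the row; same make and size as box_new (56 x 44 x 100 mm, origin at the centre of its underside, x = 56 mm depth, y = 44 mm thickness, z up). It stands loose in the rack, underside on the rack floor, axes parallel to the rack's. It is one of the three middle boxes of the row; which of the three places it has differs each time.
- box_green: Green-lidded box in the row; same make and size as box_new (56 x 44 x 100 mm, origin at the centre of its underside, x = 56 mm depth, y = 44 mm thickness, z up). It stands loose in the rack, underside on the rack floor, axes parallel to the rack's. It is one of the three middle boxes of the row; which of the three places it has differs each time.
- box_red: Red-lidded box in the row; same make and size as box_new (56 x 44 x 100 mm, origin at the centre of its underside, x = 56 mm depth, y = 44 mm thickness, z up). It stands loose in the rack, underside on the rack floor, axes parallel to the rack's. It is one of the three middle boxes of the row; which of the three places it has differs each time.
- box_end_right: Blue-lidded box, always the row's last one towards the rack's -y end; same make and size as box_new (56 x 44 x 100 mm, origin at the centre of its underside, x = 56 mm depth, y = 44 mm thickness, z up). It stands loose in the rack, underside on the rack floor, axes parallel to the rack's. 
- box_end_left: Blue-lidded box, always the row's last one towards the rack's +y end; same make and size as box_new (56 x 44 x 100 mm, origin at the centre of its underside, x = 56 mm depth, y = 44 mm thickness, z up). It stands loose in the rack, underside on the rack floor, axes parallel to the rack's. 
- bottle: Bystander: green bottle with a white cap, 64 mm diameter, 190 mm tall, upright; origin at the centre of its underside.
- cup: Bystander: white cup, rim 72 mm across, 85 mm tall, upright; origin at the centre of its underside.
Mind the look-alikes: they are no part of the job. Leave any pink look-alike of the box_green alone.

How it is judged:
By the outcome, as a careful person would: the job done as asked, in the order asked, and still so for the second after the job is handed in, with the robot touching nothing.
It also fails if it takes over 53 s, if anything falls off the work surface, if the arm or the gripper's body presses on something with over 40 N, if the wrist force passes 120 N, or if a joint passes its speed limit or range.

## Working session

There is one attempt and no reset: what is moved stays moved. The work goes in short steps, each a Python script; the robot and the scene stay as the last script left them, time stands still between calls to the robot, and variables do not carry over. Pictures are saved under pics/ and viewed, at most 10 in all, crops included, and the job is handed in when it is done.

```bash
mkdir -p pics; ls; python3 - <<'E'
from cell import manip,cams
import cv2,numpy as np
ims=[]
for n in("scene","side"):
    c=cams.capture(n); np.savez(f"{n}.npz",**c); cv2.imwrite(f"pics/{n}0.png",c["image"]);print(n,c["position"],c["orientation"],c["intrinsics"].tolist(),(c["z_map"]>0).mean())
s=manip.state();print(s)
E
```

```text
pics
scene [ 1.19581375 -0.68837611  0.67227168] [-2.02918611 -0.81811484  0.45402146] [[460.7781320516143, 0.0, 249.88750422086292], [0.0, 460.7781320516143, 187.70985230896483], [0.0, 0.0, 1.0]] 0.9776763916015625
side [-0.08242261  0.59336832  0.82401476] [-1.00377462  2.40759727 -1.07904441] [[447.79257968177626, 0.0, 257.2038955434054], [0.0, 447.79257968177626, 187.33403769814956], [0.0, 0.0, 1.0]] 0.99603271484375
{'clock': 0.1, 'joint_pos': array([-1.17891706e+00,  2.64665832e-01,  1.60521307e+00,  1.62961664e-05,
        1.27368359e+00, -3.68723725e-02]), 'joint_velocities': array([-0.00138915, -0.00105928, -0.00248575, -0.00128036, -0.00158417,
        0.00124415]), 'tau': array([ 1.51069824e-03, -5.03620183e+01, -3.58071148e+01,  7.31749437e-02,
        2.33491778e-02, -7.73806482e-05]), 'tool_pos': array([ 0.28040267, -0.61331499,  0.23753373]), 'tcp_rot': array([-3.06778399e+00, -6.67914397e-01,  5.21946221e-04]), 'contact_force': array([ 0.82739167, -0.14282961,  0.33228151]), 'moment': array([-0.00597929, -0.01018382, -0.00024676]), 'grasp_force': 0.0, 'gripper_width': 0.08826223443259072}
```

View pics/scene0.png

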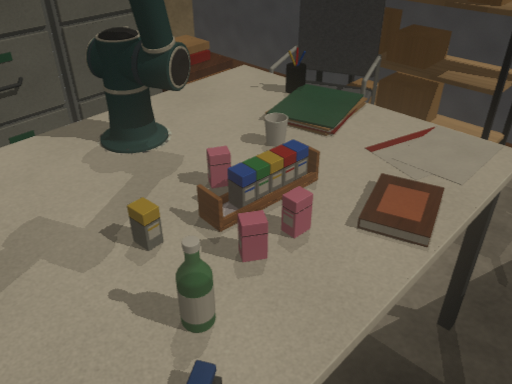

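View pics/side0.png

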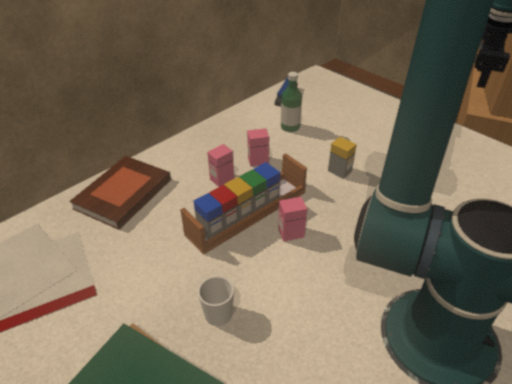

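The job box is the yellow lid standing alone: scene (146,225), side (342,157). The row from the -y end is blue, green, yellow (the mate, at scene (270,163)), red, blue. There are three pink look-alikes by the rack. The bottle is at scene (196,290) and the cup at (276,130).

```bash
cat > vis.py <<'E'
import numpy as np,cv2
from scipy.spatial.transform import Rotation as R
HUE={'yellow':(18,32),'green':(45,80),'red':(0,6),'blue':(105,130),'pink':(165,180)}
def cloud(c):
    K=c["intrinsics"];z=c["z_map"].astype(float);v,u=np.mgrid[:z.shape[0],:z.shape[1]]
    P=np.dstack([(u-K[0,2])/K[0,0]*z,(v-K[1,2])/K[1,1]*z,z])
    W=P@R.from_rotvec(c["orientation"]).as_matrix().T+c["position"]
    W[z==0]=np.nan
    return W
def blobs(c,zlo=.09,zhi=.12,sat=90):
    """top faces: (colour, pixel, centre xyz, minAreaRect sizes mm, n)"""
    W=cloud(c);h=cv2.cvtColor(c["image"],cv2.COLOR_BGR2HSV);out=[]
    for n,(a,b) in HUE.items():
        m=cv2.inRange(h,(a,sat,40),(b,255,255))>0
        m&=(W[...,2]>zlo)&(W[...,2]<zhi)&(W[...,0]>.2)&(W[...,0]<1.1)
        k,l,st,ce=cv2.connectedComponentsWithStats(m.astype(np.uint8),connectivity=4)
        for i in range(1,k):
            if st[i,4]<40: continue
            p=W[l==i];zt=np.percentile(p[:,2],80);t=p[np.abs(p[:,2]-zt)<.005]
            (cx,cy),(w,hh),an=cv2.minAreaRect((t[:,:2]*1000).astype(np.float32))
            out.append((n,ce[i].round(),np.array([cx/1e3,cy/1e3,zt]),(round(w),round(hh),round(an)),len(t)))
    return out
E
python3 - <<'E'
import numpy as np,vis
for n in("scene","side"):
    c=dict(np.load(n+".npz"));print(n)
    for b in vis.blobs(c): print(b[0],b[1],b[2].round(4),b[3:],)
    W=vis.cloud(c)
    m=(W[...,2]>.075)&(W[...,2]<.096)&(W[...,0]>.3)&(W[...,0]<.9)&(abs(W[...,1])<.5)
    import cv2;k,l,st,ce=cv2.connectedComponentsWithStats(m.astype(np.uint8))
    for i in range(1,k):
        if st[i,4]>25:
            p=W[l==i];print(ce[i].round(),st[i,4],c["image"][l==i].mean(0).round(),np.nanmean(p,0).round(3),np.nanmax(p,0).round(3),np.nanmin(p,0).round(3))
E
```

```text
scene
yellow [271. 159.] [0.5312 0.054  0.1102] ((50, 58, 89), 216)
yellow [142. 207.] [ 0.4645 -0.2771  0.1002] ((58, 46, 4), 343)
green [258. 165.] [0.5292 0.0097 0.1101] ((45, 55, 83), 209)
red [284. 153.] [0.5351 0.099  0.1104] ((43, 58, 86), 183)
blue [297. 147.] [0.5393 0.1448 0.1102] ((42, 55, 89), 165)
blue [243. 172.] [ 0.5247 -0.0363  0.1102] ((45, 55, 83), 239)
pink [218. 152.] [ 4.022e-01 -3.000e-04  1.005e-01] ((53, 42, 60), 170)
pink [297. 196.] [ 0.6785 -0.0143  0.1002] ((57, 46, 87), 294)
pink [252. 219.] [ 0.6661 -0.1457  0.1003] ((56, 46, 53), 368)
[275. 118.] 153 [ 91. 105. 110.] [0.354 0.279 0.081] [0.389 0.317 0.087] [0.316 0.242 0.075]
[272. 169.] 668 [56. 61. 67.] [0.552 0.047 0.085] [0.583 0.197 0.096] [ 0.493 -0.06   0.075]
[218. 158.] 171 [ 73.  72. 115.] [ 0.414 -0.011  0.085] [0.433 0.017 0.096] [ 0.369 -0.034  0.075]
[209. 194.] 229 [43. 64. 89.] [ 0.52  -0.136  0.086] [ 0.559 -0.126  0.093] [ 0.472 -0.143  0.075]
[296. 203.] 234 [ 67.  65. 108.] [ 0.687 -0.027  0.086] [0.701 0.013 0.096] [ 0.653 -0.044  0.075]
[144. 215.] 244 [ 38.  84. 103.] [ 0.48  -0.
[... 1000 characters left out ...]
[ 0.628 -0.159  0.075]
[342. 151.] 153 [ 50. 100. 126.] [ 0.451 -0.259  0.086] [ 0.487 -0.248  0.096] [ 0.431 -0.299  0.075]
[221. 158.] 155 [ 78.  78. 130.] [ 0.66  -0.002  0.086] [0.695 0.02  0.096] [ 0.649 -0.039  0.075]
[295. 163.] 182 [ 61.  89. 126.] [ 0.509 -0.128  0.084] [ 0.553 -0.119  0.092] [ 0.469 -0.139  0.075]
[237. 202.] 538 [59. 61. 69.] [0.506 0.078 0.085] [0.563 0.172 0.096] [ 0.49  -0.054  0.075]
[293. 214.] 177 [ 77.  74. 130.] [0.385 0.017 0.086] [0.429 0.039 0.096] [ 0.365 -0.012  0.075]
[192. 220.] 211 [ 60.  89. 127.] [0.533 0.196 0.086] [0.578 0.203 0.093] [0.495 0.187 0.076]
[216. 291.] 341 [121. 139. 152.] [0.351 0.283 0.082] [0.387 0.318 0.088] [0.314 0.247 0.075]
```

```bash
python3 - <<'E'
import cv2,numpy as np
a=cv2.imread("pics/scene0.png")[120:260,110:330];b=cv2.imread("pics/side0.png")[110:260,170:370]
a=cv2.resize(a,None,fx=2.6,fy=2.6,interpolation=2);b=cv2.resize(b,(a.shape[1]*150*0+440,330),interpolation=2)
cv2.imwrite("pics/crop0.png",a)
E
```

```text
(no output)
```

View pics/crop0.png

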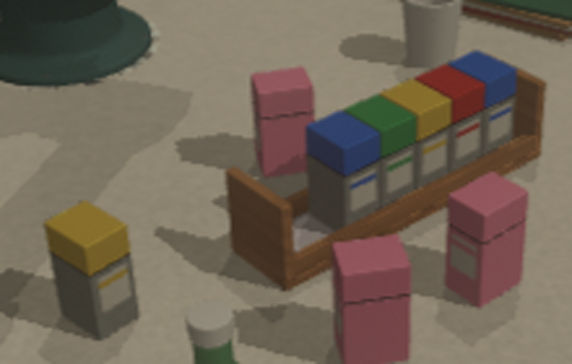

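The crop confirms it: the lone yellow-lidded box with a grey body is the job box, and the pink ones are look-alikes. The free length is about 70 mm at the -y end and 20 mm at the +y end, so I'll grip green and slide it with the blue box about 54 mm towards -y. First a wrist look over the row.

```bash
cat > rob.py <<'E'
import numpy as np,cv2,vis
from scipy.spatial.transform import Rotation as R
from cell import manip,inverse_kinematics,cams,order
def down(yaw):
    """tool down with closing line (tool y) along world yaw; half-turn with the last joint nearest mid-range"""
    best=None
    for s in(0,np.pi):
        y=np.array([np.cos(yaw+s),np.sin(yaw+s),0]);z=np.array([0,0,-1.])
        r=R.from_matrix(np.c_[np.cross(y,z),y,z]).as_rotvec()
        q=inverse_kinematics([.5,0,.3],r)
        if q is not None and (best is None or abs(q[5])<best[0]): best=(abs(q[5]),r)
    return best[1]
def wrist(name=None):
    s=manip.state();c=cams.capture("wrist")
    T=np.eye(4);T[:3,:3]=R.from_rotvec(s["tcp_rot"]).as_matrix();T[:3,3]=s["tool_pos"]
    T=T@c["T_tool_cam"];c["position"]=T[:3,3];c["orientation"]=R.from_matrix(T[:3,:3]).as_rotvec()
    if name: cv2.imwrite(f"pics/{name}.png",c["image"])
    return c
def show(c):
    for b in vis.blobs(c): print(b[0],b[1],b[2].round(4),b[3:])
def st():
    s=manip.state();print(round(s["clock"],2),s["tool_pos"].round(4),s["contact_force"].round(1),round(s["gripper_width"],4),round(s["grasp_force"],1))
E
python3 - <<'E'
from rob import *
r=down(-.079);print(r)
manip.move_pose([.527,.03,.30],r);c=wrist("w1");show(c);st()
E
```

```text
[2.30743281 2.13198457 0.        ]
yellow [258. 138.] [0.531  0.0565 0.109 ] ((43, 56, 85), 2135)
yellow [228. 368.] [ 0.4639 -0.2711  0.099 ] ((56, 39, 4), 725)
green [258. 179.] [0.527  0.0111 0.1091] ((44, 55, 85), 1905)
red [258.  93.] [0.5349 0.102  0.109 ] ((43, 56, 85), 2408)
blue [258.  44.] [0.5383 0.1471 0.109 ] ((44, 56, 85), 2831)
blue [258. 217.] [ 0.5237 -0.0338  0.1091] ((43, 55, 85), 1679)
pink [389. 185.] [ 0.6764 -0.0113  0.099 ] ((55, 43, 87), 1760)
pink [150. 190.] [0.401  0.0036 0.0991] ((55, 44, 60), 1754)
pink [353. 293.] [ 0.6382 -0.1556  0.0989] ((7, 16, 37), 50)
2.61 [0.5271 0.0292 0.2999] [ 0.1 -0.3  0.3] 0.0881 0.0
```

View pics/w1.png

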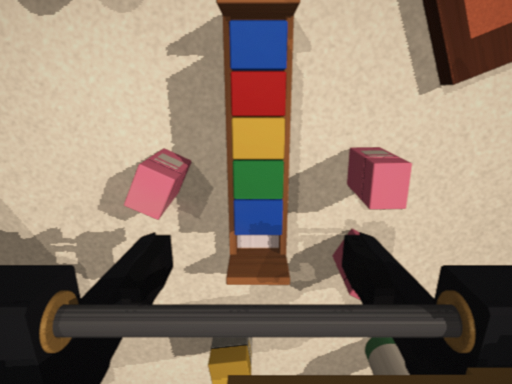

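The wrist view agrees with the fixed cameras: green at (258,179), the mate at (258,138), with free floor below the lower blue box at (258,241). Sliding green and blue by 54 mm.

```bash
python3 - <<'E'
from rob import *
r=down(-.082);u=np.array([.082,.9966,0]);g=np.array([.527,.0111,.066])
manip.move_pose(g+[0,0,.09],r)
manip.move_linear(g,rate=.1);st()
manip.set_gripper(.05,force=12);st()
manip.move_linear(g-u*.054,rate=.06);st()
manip.set_gripper(.088);st()
manip.move_linear(g-u*.054+[0,0,.09],rate=.15)
manip.move_pose(np.array([.495,-.16,.30]),r);c=wrist("w2");show(c);st()
E
```

```text
4.29 [0.5277 0.0111 0.0667] [ 0.1 -0.1 -0.7] 0.088 0.0
4.88 [0.5271 0.0111 0.0662] [-0.9  0.4  1.2] 0.0557 12.0
5.92 [ 0.5227 -0.0433  0.0662] [ 0.2 -2.1  4.6] 0.0562 12.0
6.56 [ 0.5225 -0.0426  0.0659] [-0.2 -0.6  0.2] 0.0881 0.0
yellow [240. 255.] [ 0.464  -0.2752  0.0991] ((56, 45, 3), 1488)
green [277.  45.] [ 0.5237 -0.0434  0.109 ] ((43, 55, 85), 2732)
green [430. 280.] [ 0.6944 -0.325   0.112 ] ((20, 4, 53), 97)
blue [276.  93.] [ 0.5192 -0.0877  0.1091] ((43, 56, 85), 2443)
pink [146.  18.] [ 0.3984 -0.0024  0.099 ] ((44, 44, 60), 1777)
pink [430.  15.] [ 0.6757 -0.0278  0.0988] ((26, 44, 85), 1349)
pink [411. 134.] [ 0.6638 -0.1432  0.0989] ((55, 44, 57), 2076)
8.13 [ 0.4941 -0.1589  0.2973] [ 0.  -0.1 -0.6] 0.0881 0.0
```

View pics/w2.png

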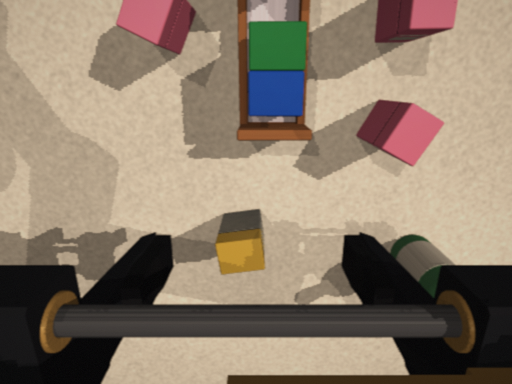

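The gap is open: green is now at (277,45) and blue at (276,93), both standing. The job box is at (240,255). Gap = 56 mm. Pick it up and carry it over the gap.

```bash
python3 - <<'E'
from rob import *
b=np.array([.464,-.2752,.056]);r=down(.055);rr=down(-.082)
manip.move_pose(b+[0,0,.10],r);manip.move_linear(b,rate=.1);st()
manip.set_gripper(.05,force=20);st()
manip.move_linear(b+[0,0,.14],rate=.12);st()
t=np.array([.5274,.0078,.0])
manip.move_linear(t+[0,0,.196],rate=.18,rot=rr);manip.dwell(.3);st()
for n in("scene","side"):
    c=cams.capture(n);cv2.imwrite(f"pics/{n}3.png",c["image"])
a=cv2.imread("pics/scene3.png")[80:250,150:350];d=cv2.imread("pics/side3.png")[80:250,150:350]
cv2.imwrite("pics/hold.png",cv2.resize(np.hstack([a,d]),None,fx=2,fy=2))
E
```

```text
10.06 [ 0.4646 -0.2756  0.0567] [-0.5 -0.1  0.7] 0.0883 0.0
10.64 [ 0.464  -0.2753  0.0562] [-1.8  0.5  1.7] 0.0556 20.0
11.96 [ 0.4634 -0.2748  0.1949] [-0.2  0.4 -2.9] 0.0558 20.0
14.02 [0.5274 0.0074 0.196 ] [ 0.6  0.6 -2.9] 0.0561 20.0
```

View pics/hold.png

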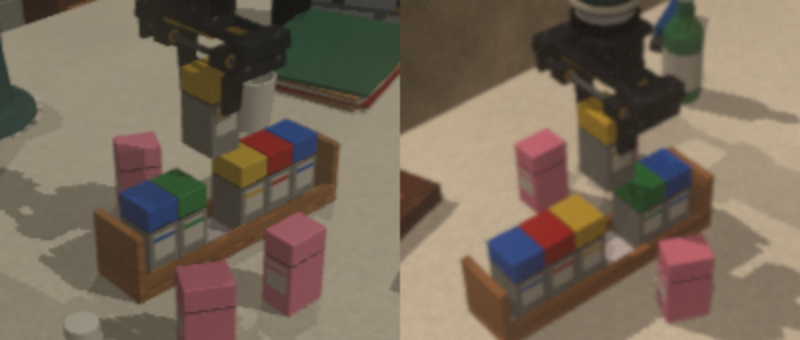

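The box hangs upright over the gap (scene crop (210,110), side crop (605,145)), with the row open beneath it. Lowering while watching the force.

```bash
python3 - <<'E'
from rob import *
t=np.array([.5274,.0078,.0]);z=.196
ok=True
for z in(.15,.13,.115,.10,.085,.074):
    manip.move_linear(t+[0,0,z],rate=.08)
    f=manip.state()["contact_force"]
    if np.linalg.norm(f-[0,0,-2.9])>6: ok=False;break
st()
while ok and z>.0635:
    z-=.001;manip.move_linear(t+[0,0,z],rate=.02);f=manip.state()["contact_force"]
    if f[2]>1: break
st()
E
```

```text
16.52 [0.5267 0.0078 0.0734] [ 0.1  1.7 -2.6] 0.056 20.0
18.77 [0.5279 0.0078 0.0662] [-2.1  0.6  4.4] 0.056 20.0
```

Touchdown came at z = 0.066, which is what the rack floor should give. Release, retreat and check.

```bash
python3 - <<'E'
from rob import *
manip.set_gripper(.088);st()
p=manip.state()["tool_pos"]
manip.move_linear(p+[0,0,.10],rate=.12)
manip.move_pose([.527,.03,.30],down(-.082));c=wrist("w4");show(c);st()
for n in("scene","side"):
    c=cams.capture(n);cv2.imwrite(f"pics/{n}4.png",c["image"])
a=cv2.imread("pics/scene4.png");d=cv2.imread("pics/wrist4.png") if 0 else cv2.imread("pics/side4.png")
cv2.imwrite("pics/end.png",np.hstack([a[80:340,150:350],d[80:340,150:350]]).repeat(2,0).repeat(2,1))
E
```

```text
19.41 [0.5274 0.0078 0.0649] [-0.3 -0.1 -0.7] 0.0878 0.0
yellow [258. 138.] [0.531  0.0567 0.109 ] ((43, 55, 85), 2138)
yellow [260. 181.] [0.5288 0.0083 0.109 ] ((43, 56, 85), 1893)
green [259. 223.] [ 0.5234 -0.0429  0.109 ] ((44, 55, 85), 1660)
red [259.  94.] [0.5349 0.1018 0.109 ] ((43, 56, 85), 2443)
blue [258.  45.] [0.5382 0.1469 0.109 ] ((44, 55, 85), 2826)
blue [258. 259.] [ 0.5192 -0.0876  0.1091] ((44, 55, 85), 1464)
pink [389. 185.] [ 0.6764 -0.0113  0.099 ] ((55, 43, 87), 1752)
pink [150. 191.] [0.4008 0.0034 0.099 ] ((56, 44, 59), 1741)
pink [353. 293.] [ 0.6373 -0.155   0.0988] ((6, 15, 29), 44)
21.05 [0.526  0.0299 0.298 ] [ 0.7  0.1 -1.2] 0.0882 0.0
```

View pics/end.png

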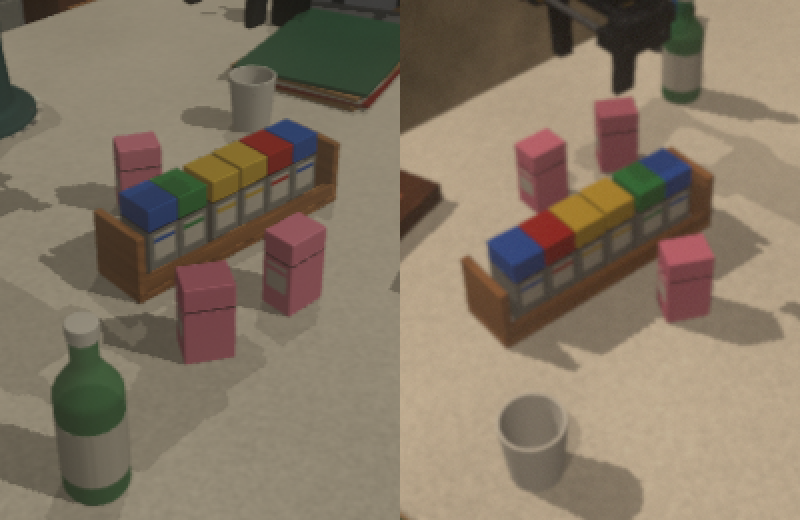

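All six boxes stand upright and in line, with lids at 109 mm and yaw -5°. The new box is at wrist (260,181), 4–5 mm from the mate at (258,138). The bottle, cup and pink boxes stand where they were.

```bash
python3 -c "
from cell import order;print(order.close_job())"
```

```text
the job is handed in; nothing more can be done
None
```

The yellow-lidded box stands upright on the rack floor right next to its yellow mate, between mate and green, and the job is handed in at about 21 s of the 53 s allowed; the bottle, cup and pink boxes were not touched.

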